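# Shut the jewellery drawer and snap its latch over

### The arm

A 6-joint arm with a two-finger parallel gripper is mounted at the origin on the work surface. World frame = base frame: x ahead of the robot, y to its left, z up, the work surface at z = 0. Lengths are in m, angles in rad, forces in N, time in s.
With the tool pointing down it reaches from about 0.35 to 0.775 m from the base axis. Payload 7.3 kg.
Tool frame: the origin (TCP) lies on the centre line of the jaws, within the pads' length; the fingertips stand ahead of it and the grasp point (between the pads) lies 11 mm behind it (robot.nose_length is the z of the fingertips in the tool frame, in m); z points along the fingers, y is the line along which they close (so a half turn about z gives the same grasp; the last joint's range is limited). The gripper opens to 92 mm and grips with 3 to 60 N. Pads are 19 mm wide; open, the fingers measure 130 mm over their backs; the gripper's body (75 mm by 190 mm) begins 47 mm behind the grasp point.
Start: joints at [0.981, 0.342, 1.524, -0, 1.275, -0.146], TCP at [0.225, 0.474, 0.235] pointing down, gripper open.
Joint ranges: [-2.53, 2.53], [-0.77, 2.02], [0.04, 2.7], [-1, 4.14], [0.28, 2.66], [-3.11, 3.11]. Speed limits (rad/s): [2.57, 2.57, 3.14, 3.14, 3.14, 3.14].

### API

Orientations are given as [roll, pitch, yaw] about the fixed x, y, z axes, in that order (R = Rz(yaw) Ry(pitch) Rx(roll)).
In Python, from cell import robot, cams gives the robot as it stands. The module is installed in compiled form; this text tells all that it offers.
- The arm moves only by the tool carry_out, never from a script. Its argument "deltas" is a list of rows, each a list of 7 numbers: the shift along the tool's x, y, z in cm, then the turn, a rotation vector about the tool's x, y, z in rad, then the opening, from 0 (shut) to 1 (fully open). A call has exactly 8 rows; each row shifts and turns the commanded pose from where the row before left it, along the tool's axes as they then stand; what a row does not reach is not made up. A row lasts 1/12 s, in which the tool goes at most 41.7 mm and 7.16 degrees, less where a joint would pass 70% of its speed; a pose out of reach is approached as far as the arm can. A call is refused whole if a number of a shift passes 4.17 or a number of a turn 0.125, either way. A call with a gripper value outside its range is refused whole. The fingers move at their own pace and stop on an object; "force" is the grip in N (left out, the last holds). Time passes only in rows, so rows that do not move let the fingers close, or fill a call up. It gives the time, the measured TCP pose, the force, the opening and the grip force at its end, in the units of the state.
- robot.observe(): the state, without advancing time (a new reading comes with each control period).
- cams.read_camera(name): name is "scene" or "top" or "wrist"; returns a dict with "image" (384x512x3 uint8, blue, green, red), "depth" (384x512 float32, m along the optical axis (not along the pixel's ray), 0 where there is no reading), "fx", "fy", "cx", "cy" (pixels), "world_to_cam" (4x4, takes a point from world to camera coordinates). Camera axes: x right, y up, looking along -z (the intrinsics and any distortion apply to the point x, -y, -z); pixel columns grow to the right and rows downward; lengths in m; the calibration is good to about 2 mm. A picture is of the moment at which its call begins.
- robot.hand_in(): hands the job in; it is judged then, once.
The state is a dict: "time": time; "qpos": joint angles; "qvel": joint speeds; "joint_efforts": joint torques, N m; "tool_pos": TCP position; "tool_rot": TCP orientation; "contact_force": force on the tool from outside, world axes, zero at the start; "torque": the same for the moment, N m; "opening": finger opening in m; "grip_force": force on a finger pad.
Only numpy, scipy, OpenCV 4.12 (cv2) and the standard library are available. Lean on these libraries where they do the work, as an engineer would, in place of code of your own. Each camera call takes 0.05 s, during which the arm holds its last target. There are 200 camera calls.

### The job

Push the open drawer of the small jewellery unit fully shut, and only then push its red-balled toggle lever from leaning back over to leaning towards the drawer front, past centre, so that it snaps into its latched position and stays there. Leave the glass jar, the comb and the steel bangle where they are; nothing needs to be gripped or lifted.

Things in the scene. Friction and masses are not known exactly. Their poses are not given: they have to be found in the camera images.
- chest: Pale wooden jewellery drawer unit with a darker drawer front, fixed to the dressing table, 180 deep (x) x 270 wide (y) x 80 high mm. Origin on its underside (table level) directly below the latch pivot, at mid-width, 60 mm behind the casing's front edge; the casing's rear edge is 120 mm behind the origin. Its +x axis points from the drawer front to the back, z up. It is found at various places and yaws.
- drawer (a joint): How far the drawer is pulled out, m: 0 fully shut, 0.11 fully out; it slides out along the unit's -x. It needs about 2 N to push and stays where it is left; at 0 it meets a hard stop.
- drawer_face (a point): Centre of the outer face of the wooden drawer front (12 mm thick, 270 wide, from 10 to 76 mm above the table); moves with the drawer and lies 72 mm in front of the unit's origin when shut, 43 mm above the table. Two brass knobs stand out 23 mm from the face, 85 mm left and right of the centre; between them the face is plain.
- latch (a joint): Angle of the toggle lever, rad: 0 = unlatched, leaning 0.6 rad (34 deg) from upright to the back (+x of the unit); 0.6 = upright; 1.2 = latched, leaning 0.6 rad towards the drawer front (-x of the unit). A spring drives it away from upright to whichever stop is nearer; starting it takes about 3 N on the ball, falling to nothing at upright, beyond which it snaps over by itself. A green dot on the casing marks the latched side, a red dot the unlatched side.
- latch_ball (a point): Centre of the red ball (22 mm diameter) on the end of the toggle lever, 55 mm from the pivot; the lever's steel stem is 11 mm thick.
- latch_pivot (a point): The lever's hinge axis (along the unit's y), 95 mm above the table, 15 mm above the casing top; between two small steel cheeks 34 mm apart over the outside, rising to 21 mm above the casing top, on a 40 x 44 mm plate.
- jar: Closed glass jar with a steel lid, 64 mm diameter, 85 mm high, standing on the table beside the unit; origin at the centre of its underside. Leave alone.
- comb: Orange plastic comb, about 170 x 35 x 6 mm, lying on the table beside the unit, its length along its x axis; origin at its middle, on its underside. Leave alone.
- bangle: Steel bangle, 66 mm outside diameter, 8 mm high, lying flat on the casing top beside the latch; origin at its centre, underside. Leave alone.

How it is judged:
By the outcome, as a careful person would: the job done as asked, in the order asked, and still so for the second after the job is handed in, with the robot touching nothing.
It also fails if it takes over 38 s, if anything falls off the work surface, if the arm or the gripper's body presses on something with over 40 N, if the wrist force passes 120 N, or if a joint passes its speed limit or range.

## Working session

There is one attempt and no reset: what is moved stays moved. The work goes in short steps, Python scripts to look and compute and a tool call to move; the robot and the scene stay as the last step left them, time stands still between calls to the robot, and variables do not carry over. Pictures are saved under pics/ and viewed, at most 10 in all, crops included, and the job is handed in when it is done.

Besides the shell and the picture viewer there is one more tool, called after "Request:" by a JSON object that holds its "fn" and its "kwargs", one argument or row to a line. carry_out: Moves the arm, as the interface text tells. Its arguments: {"type":"object","properties":{"deltas":{"type":"array","items":{"type":"array","items":{"type":"number"}}},"force":{"type":"number"}},"required":["deltas"]}

```bash
mkdir -p pics; cat > h.py <<'E'
import numpy as np, cv2
from cell import robot, cams
def cam(n):
    c=cams.read_camera(n); d=c["depth"]; v,u=np.mgrid[:d.shape[0],:d.shape[1]]
    P=np.stack([(u-c["cx"])/c["fx"]*d,-(v-c["cy"])/c["fy"]*d,-d,np.ones_like(d)],-1)
    W=P@np.linalg.inv(c["world_to_cam"]).T
    return c["image"],W[...,:3],d>0
E
python3 - <<'E'
from h import *
a=cam("top");b=cam("scene")
np.savez("a.npz",ti=a[0],tw=a[1],tv=a[2],si=b[0],sw=b[1],sv=b[2])
cv2.imwrite("pics/t.png",a[0]);cv2.imwrite("pics/s.png",b[0])
s=robot.observe();print(s["time"],s["tool_pos"],s["tool_rot"],s["contact_force"],robot.nose_length)
E
```

```text
0.1 [0.22519012 0.47385497 0.23410333] [-3.14017896e+00 -2.08577583e-04  2.69781984e+00] [ 0.70517972 -0.47243908 -0.98422748] 0.008
```

View pics/t.png

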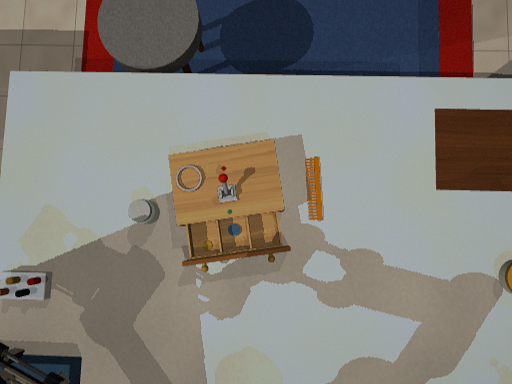

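View pics/s.png

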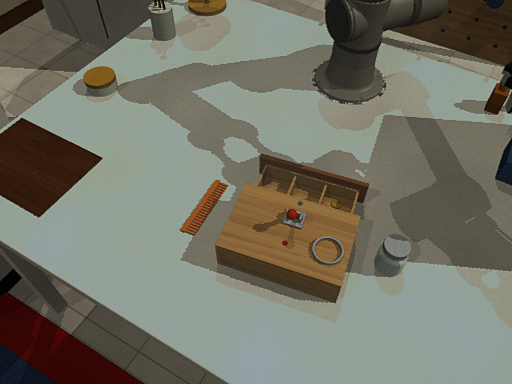

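The top view shows the casing at about (170–285, 140–225), with the drawer open towards the robot and its front running (183,263)–(290,248). The ball is at (223,178), the bangle at (189,178), the jar at (143,210) and the comb at (315,188).

```bash
python3 - <<'E'
from h import *
z=np.load("a.npz");out={}
for k in "ts":
    I,W,V=z[k+"i"].astype(int),z[k+"w"],z[k+"v"]
    m=V&(abs(W[...,2]-.08)<.005)&(W[...,0]>.3)&(W[...,0]<.8)&(abs(W[...,1])<.4)
    n,L,st,_=cv2.connectedComponentsWithStats(m.astype(np.uint8));i=1+np.argmax(st[1:,4])
    p=W[L==i][:,:2].astype(np.float32); r=cv2.minAreaRect(p*1000)
    print(k,"top rect",r,cv2.boxPoints(r).round(1).tolist(), "z",np.median(W[L==i][:,2]))
    b,g,rr=I[...,0],I[...,1],I[...,2]
    red=V&(rr>110)&(g<60)&(b<60)&(W[...,2]>.1)&(W[...,2]<.2)
    print("ball",red.sum(),W[red].mean(0),W[red].max(0))
    f=V&(W[...,2]>.055)&(W[...,2]<.082)&(W[...,0]>.25)&(W[...,0]<.8)&(abs(W[...,1])<.3)
    print("lowx pts",np.percentile(W[f][:,0],[0,1,5]))
    np.save(k+"f.npy",np.c_[W[f]])
I,W=z["ti"],z["tw"]
for n,(u,v) in dict(green=(230,211),red=(224,169),facL=(184,263),facR=(289,248),facm=(236,256),jar=(141,210),bangle=(189,178),kn1=(205,267),kn2=(271,259)).items(): print(n,W[v,u].round(4))
E
```

```text
t top rect ((640.7588500976562, 116.29148864746094), (180.71414184570312, 270.3242492675781), 9.816341400146484) [[528.7000122070312, 234.10000610351562], [574.7999877929688, -32.29999923706055], [752.7999877929688, -1.5], [706.7000122070312, 264.8999938964844]] z 0.080818239888508
ball 47 [0.63900287 0.11724265 0.14982246] [0.64799258 0.12456375 0.15453697]
lowx pts [0.42068307 0.43956411 0.45587565]
s top rect ((635.9568481445312, 117.93632507324219), (183.34364318847656, 269.7049560546875), 9.861002922058105) [[522.5, 235.10000610351562], [568.7000122070312, -30.600000381469727], [749.4000244140625, 0.800000011920929], [703.2000122070312, 266.5]] z 0.08113983070872427
ball 44 [0.63793764 0.12176962 0.14971332] [0.64493711 0.1284132  0.15336853]
lowx pts [0.42394551 0.43754336 0.45009333]
green [0.5663 0.1018 0.079 ]
red [0.6712 0.1204 0.0797]
facL [0.4353 0.2114 0.0753]
facR [ 0.4796 -0.0459  0.0789]
facm [0.5055 0.0112 1.1093]
jar [0.5625 0.3225 0.0861]
bangle [0.6458 0.2068 0.0839]
kn1 [0.4257 0.1617 0.0563]
kn2 [ 0.4504 -0.0029  0.0552]
```

Request:
{"fn": "carry_out", "kwargs": {
  "deltas": [
    [0,0,0,0,0,-0.123,0],
    [0,0,0,0,0,-0.123,0],
    [0,0,0,0,0,-0.123,0],
    [0,0,0,0,0,-0.123,0],
    [0,0,0,0,0,-0.123,0],
    [-0.5,-1.5,0,0,0,0,0],
    [-0.8,-3,0,0,0,0,0],
    [-0.8,-3,0,0,0,0,0]
  ],
  "force": 20
}}

```text
time: 0.77
tool_pos: [0.2586, 0.4032, 0.2341]
tool_rot: [-3.141, -0.001, -2.968]
contact_force: [-0.1, -0.2, -0.9]
opening: 0.0433
grip_force: 0.0
```

Request:
{"fn": "carry_out", "kwargs": {
  "deltas": [
    [-1.1,-4,0,0,0,0,0],
    [-1.1,-4,0,0,0,0,0],
    [-1.1,-4,0,0,0,0,0],
    [-1.1,-4,0,0,0,0,0],
    [-1.1,-4,0,0,0,0,0],
    [-1.1,-4,0,0,0,0,0],
    [-1.1,-4,0,0,0,0,0],
    [-1.1,-4,0,0,0,0,0]
  ]
}}

```text
time: 1.43
tool_pos: [0.4003, 0.1015, 0.2347]
tool_rot: [3.141, -0.0, -2.97]
contact_force: [0.8, 0.6, 0.7]
opening: 0.0005
grip_force: 0.0
```

Request:
{"fn": "carry_out", "kwargs": {
  "deltas": [
    [0,-0.5,0,0,0,0,0],
    [0,-0.5,2,0,0,0,0],
    [0,-0.5,3,0,0,0,0],
    [0,-0.5,3,0,0,0,0],
    [0,0,3,0,0,0,0],
    [0,0,3,0,0,0,0],
    [0,0,3,0,0,0,0],
    [0,0,1,0,0,0,0]
  ]
}}

```text
time: 2.1
tool_pos: [0.401, 0.084, 0.0514]
tool_rot: [3.141, -0.006, -2.971]
contact_force: [-1.1, -0.6, -0.9]
opening: 0.0007
grip_force: 0.0
```

Request:
{"fn": "carry_out", "kwargs": {
  "deltas": [
    [0,0,0,0,0,0,0],
    [-0.5,0,0,0,0,0,0],
    [-0.5,0,0,0,0,0,0],
    [-0.5,0,0,0,0,0,0],
    [-0.5,0,0,0,0,0,0],
    [-0.5,0,0,0,0,0,0],
    [-0.5,0,0,0,0,0,0],
    [-0.5,0,0,0,0,0,0]
  ]
}}

```text
time: 2.77
tool_pos: [0.4384, 0.0899, 0.055]
tool_rot: [3.142, 0.0, -2.97]
contact_force: [-2.5, -0.2, 1.8]
opening: 0.0007
grip_force: 1.0
```

Request:
{"fn": "carry_out", "kwargs": {
  "deltas": [
    [-0.7,0,0,0,0,0,0],
    [-1,0,0,0,0,0,0],
    [-1,0,0,0,0,0,0],
    [-1,0,0,0,0,0,0],
    [-1,0,0,0,0,0,0],
    [-1,0,0,0,0,0,0],
    [-1,0,0,0,0,0,0],
    [-0.8,0,0,0,0,0,0]
  ]
}}

```text
time: 3.43
tool_pos: [0.5125, 0.1028, 0.0546]
tool_rot: [3.141, -0.001, -2.97]
contact_force: [-1.6, 0.4, 0.9]
opening: 0.0002
grip_force: 0.9
```

Request:
{"fn": "carry_out", "kwargs": {
  "deltas": [
    [-0.3,0,0,0,0,0,0],
    [-0.1,0,0,0,0,0,0],
    [-0.1,0,0,0,0,0,0],
    [-0.1,0,0,0,0,0,0],
    [-0.1,0,0,0,0,0,0],
    [-0.1,0,0,0,0,0,0],
    [-0.1,0,0,0,0,0,0],
    [0,0,0,0,0,0,0]
  ]
}}

```text
time: 4.1
tool_pos: [0.5208, 0.1041, 0.0547]
tool_rot: [3.141, 0.0, -2.97]
contact_force: [-1.4, -0.2, -0.2]
opening: 0.0004
grip_force: 0.5
```

Request:
{"fn": "carry_out", "kwargs": {
  "deltas": [
    [-0.1,0,0,0,0,0,0],
    [-0.1,0,0,0,0,0,0],
    [-0.1,0,0,0,0,0,0],
    [-0.1,0,0,0,0,0,0],
    [-0.1,0,0,0,0,0,0],
    [0,0,0,0,0,0,0],
    [0,0,0,0,0,0,0],
    [0,0,0,0,0,0,0]
  ]
}}

```text
time: 4.77
tool_pos: [0.5246, 0.1048, 0.0547]
tool_rot: [3.142, -0.003, -2.97]
contact_force: [-4.5, -1.7, 3.0]
opening: 0.0004
grip_force: 2.9
```

Request:
{"fn": "carry_out", "kwargs": {
  "deltas": [
    [-0.05,0,0,0,0,0,0],
    [0,0,0,0,0,0,0],
    [-0.05,0,0,0,0,0,0],
    [0,0,0,0,0,0,0],
    [-0.05,0,0,0,0,0,0],
    [0,0,0,0,0,0,0],
    [-0.05,0,0,0,0,0,0],
    [0,0,0,0,0,0,0]
  ]
}}

```text
time: 5.43
tool_pos: [0.5246, 0.1048, 0.0547]
tool_rot: [3.141, -0.007, -2.97]
contact_force: [-12.7, -3.7, 9.4]
opening: 0.0006
grip_force: 6.6
```

Motion has stopped and the force is rising, so the drawer is at its hard stop. I'll back off, go up and check.

Request:
{"fn": "carry_out", "kwargs": {
  "deltas": [
    [0.5,0,0,0,0,0,0],
    [1.5,0,0,0,0,0,0],
    [2,0,0,0,0,0,0],
    [1,0,-1,0,0,0,0],
    [0,0,-3,0,0,0,0],
    [0,0,-4,0,0,0,0],
    [0,0,-4,0,0,0,0],
    [0,0,-4,0,0,0,0]
  ]
}}

```text
time: 6.1
tool_pos: [0.4787, 0.0968, 0.217]
tool_rot: [3.142, 0.002, -2.97]
contact_force: [1.0, -0.7, -0.4]
opening: 0.0006
grip_force: 0.0
```

```bash
python3 - <<'E'
from h import *
I,W,V=cam("scene");cv2.imwrite("pics/s2.png",cv2.resize(I[140:320,170:430],None,fx=3,fy=3))
I,W,V=cam("top");cv2.imwrite("pics/t2.png",cv2.resize(I[120:290,120:340],None,fx=3,fy=3))
s=robot.observe();print(s["tool_pos"])
# front strip in chest frame
t=.1717;d=W[...,:2]-[.6099,.1119];x=d@[np.cos(t),np.sin(t)];y=d@[-np.sin(t),np.cos(t)]
m=V&(abs(W[...,2]-.078)<.006)&(abs(y)<.125)&(abs(y)>.05)&(x<.12)
for a,b in((-.125,-.05),(.05,.125)):
    q=x[m&(y>a)&(y<b)];print(np.percentile(q,[.1,1,3]))
E
```

```text
[0.48243303 0.09706351 0.22160788]
[-0.07107857 -0.06944732 -0.06586053]
[-0.0636786  -0.05969733 -0.05572086]
```

View pics/s2.png

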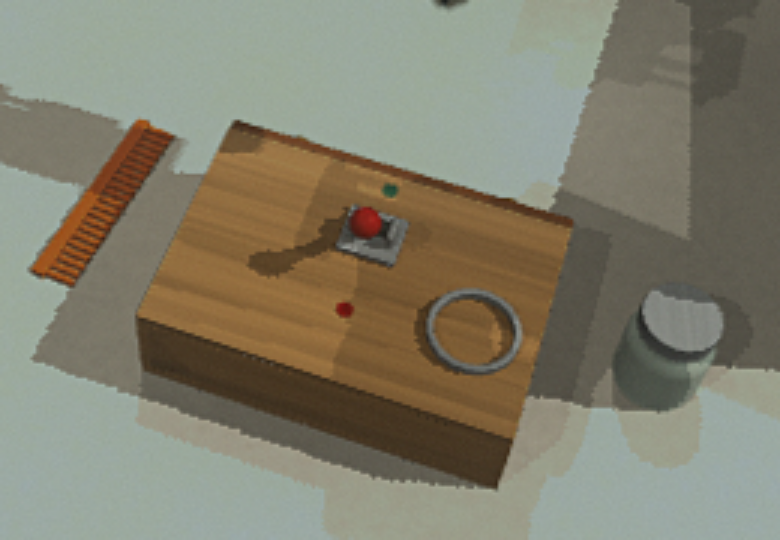

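The scene view shows the drawer front flush with the casing. The ball at (367,222) still leans to the back, and the jar, comb and bangle haven't moved. Next I'll go over and behind the ball.

Request:
{"fn": "carry_out", "kwargs": {
  "deltas": [
    [-1.5,-0.7,-0.5,0,0,0,0],
    [-2.8,0,0,0,0,0,0],
    [-3,0,0,0,0,0,0],
    [-3,0,0,0,0,0,0],
    [-3,0,0,0,0,0,0],
    [-3,0,0,0,0,0,0],
    [-2.5,0,0,0,0,0,0],
    [-1.5,0,0,0,0,0,0]
  ]
}}

```text
time: 6.87
tool_pos: [0.682, 0.1248, 0.2183]
tool_rot: [3.141, 0.001, -2.97]
contact_force: [0.0, -0.4, 1.2]
opening: 0.0006
grip_force: 0.0
```

Request:
{"fn": "carry_out", "kwargs": {
  "deltas": [
    [0,0,0,0,0,0,0],
    [0,0,0,0,0,0,0],
    [0,0,1,0,0,0,0],
    [0,0,2,0,0,0,0],
    [0,0,2,0,0,0,0],
    [0,0,2,0,0,0,0],
    [0,0,2,0,0,0,0],
    [0,0,0,0,0,0,0]
  ]
}}

```text
time: 7.53
tool_pos: [0.6761, 0.1241, 0.1249]
tool_rot: [3.141, -0.008, -2.97]
contact_force: [-0.2, -0.1, -1.8]
opening: 0.0004
grip_force: 0.0
```

Request:
{"fn": "carry_out", "kwargs": {
  "deltas": [
    [0.3,0,-0.4,0,0,0,0],
    [0.5,0,0,0,0,0,0],
    [0.5,0,0,0,0,0,0],
    [0.5,0,0,0,0,0,0],
    [0.5,0,0,0,0,0,0],
    [0.5,0,0,0,0,0,0],
    [0.5,0,0,0,0,0,0],
    [0.5,0,0,0,0,0,0]
  ]
}}

```text
time: 8.2
tool_pos: [0.6437, 0.1183, 0.1361]
tool_rot: [-3.141, 0.007, -2.97]
contact_force: [1.4, 0.5, 1.8]
opening: 0.0007
grip_force: 1.5
```

Request:
{"fn": "carry_out", "kwargs": {
  "deltas": [
    [0.5,0,0,0,0,0,0],
    [0.5,0,0,0,0,0,0],
    [0.5,0,0,0,0,0,0],
    [0.3,0,0,0,0,0,0],
    [0.2,0,0,0,0,0,0],
    [0,0,0,0,0,0,0],
    [0,0,0,0,0,0,0],
    [0,0,0,0,0,0,0]
  ]
}}

```text
time: 8.87
tool_pos: [0.6225, 0.1145, 0.1336]
tool_rot: [3.142, -0.0, -2.97]
contact_force: [-0.5, 0.4, -0.4]
opening: 0.0003
grip_force: 0.0
```

```bash
cat > b.py <<'E'
from h import *
for k in("scene","top"):
    I,W,V=cam(k);I=I.astype(int)
    r=V&(I[...,2]>110)&(I[...,1]<60)&(I[...,0]<60)&(W[...,2]>.1)&(W[...,2]<.2)
    if r.any():
        p=W[r].mean(0);d=p[:2]-[.6099,.1119];print(k,r.sum(),"ball chest x",d@[.9853,.171],"y",d@[-.171,.9853],p[2])
cv2.imwrite("pics/t3.png",cv2.resize(I[120:290,120:340].astype(np.uint8),None,fx=3,fy=3))
s=robot.observe();print(s["time"],s["tool_pos"],s["contact_force"])
E
python3 b.py
```

```text
top 47 ball chest x -0.03299986439078199 y 0.00013685457557346872 0.1490041422582354
8.9667 [0.62259834 0.11455609 0.13362308] [-0.53222611 -0.25650889 -1.18807134]
```

The ball has snapped to the latched side. I'll back away and up.

Request:
{"fn": "carry_out", "kwargs": {
  "deltas": [
    [-0.8,0,0,0,0,0,0],
    [-1,0,-0.5,0,0,0,0],
    [-0.5,0,-2,0,0,0,0],
    [0,0,-3,0,0,0,0],
    [0,0,-3,0,0,0,0],
    [0,0,-3,0,0,0,0],
    [0,0,-1,0,0,0,0],
    [0,0,0,0,0,0,0]
  ]
}}

```text
time: 9.63
tool_pos: [0.6465, 0.1186, 0.2621]
tool_rot: [-3.141, 0.007, -2.97]
contact_force: [1.4, 0.7, 0.1]
opening: 0.0007
grip_force: 0.0
```

Request:
{"fn": "carry_out", "kwargs": {
  "deltas": [
    [-2,0,0,0,0,0,0],
    [-3,0,0,0,0,0,0],
    [-2,0,0,0,0,0,0],
    [0,0,0,0,0,0,0],
    [0,0,0,0,0,0,0],
    [0,0,0,0,0,0,0],
    [0,0,0,0,0,0,0],
    [0,0,0,0,0,0,0]
  ]
}}

```text
time: 10.3
tool_pos: [0.7135, 0.1304, 0.259]
tool_rot: [3.141, -0.0, -2.97]
contact_force: [0.1, -0.3, 0.5]
opening: 0.0004
grip_force: 0.0
```

```bash
python3 b.py; python3 -c "
from h import *
I,W,V=cam('scene');cv2.imwrite('pics/s3.png',cv2.resize(I[100:330,170:430],None,fx=2,fy=2))"
```

```text
10.4 [0.71371453 0.13035098 0.25939944] [ 0.36685479  0.45556612 -0.29281444]
```

View pics/t3.png

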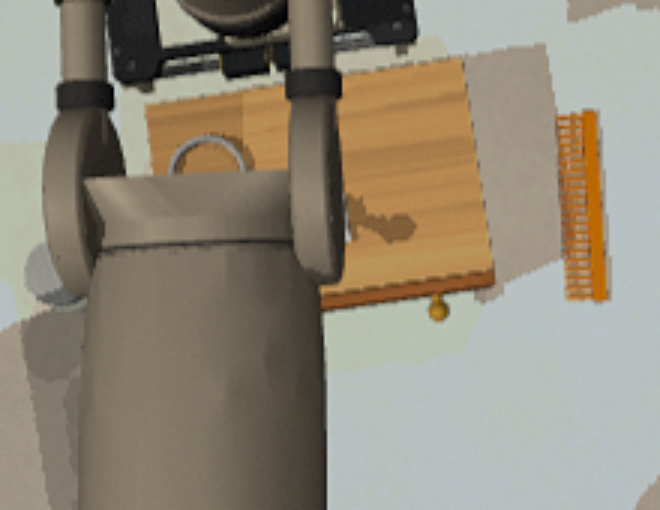

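View pics/s3.png

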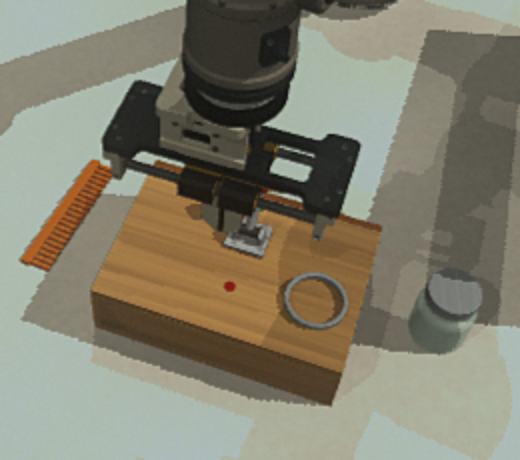

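Both views show the drawer still flush and the stem leaning towards the front from the plate at (248,238). The bangle, jar and comb haven't moved, and the arm is clear of everything.

```bash
python3 -c "
from cell import robot
print(robot.hand_in())"
```

```text
the job is handed in; nothing more can be done
None
```

The drawer was pushed fully shut first, then the lever was pushed over and snapped into its latched position; the jar, comb and bangle look unmoved in the final pictures, and the job was handed in at about 10.4 s with the arm clear (no verdict was returned).

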